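# Strip a test cell stack and lay out its parts

## Robot

A 6-joint arm with a two-finger parallel gripper is mounted at the origin on a cart in front of the work surface, level with it; the furniture and walls round the work are solid. World frame = base frame: x ahead of the robot, y to its left, z up, the work surface at z = 0. Lengths are in m, angles in rad, forces in N, time in s.
With the tool pointing down it reaches from about 0.225 to 0.875 m from the base axis. Payload 3.4 kg.
Tool frame: the origin (TCP) lies midway between the tips of the shut fingers; the grasp point (between the pads) lies 19 mm behind it; z points along the fingers, y is the line along which they close (so a half turn about z gives the same grasp; the last joint's range is limited). The gripper opens to 85 mm and grips with 20 to 120 N. Pads are 22 mm wide; open, the fingers measure 114 mm over their backs; the gripper's body (76 mm by 85 mm) begins 54 mm behind the grasp point. The pads swing forward as they close: fully open they stand 13 mm farther back than shut.
Start: joints at [1.046, 0.276, 1.505, -0, 1.361, -0.121], TCP at [0.226, 0.529, 0.231] pointing down, gripper open.
Joint ranges: [-2.89, 2.89], [-0.75, 2.08], [0.22, 2.7], [-1.18, 4.32], [0.11, 2.71], [-2.7, 2.7]. Speed limits (rad/s): [2.57, 2.57, 3.14, 3.14, 3.14, 3.14].

## Interface

Orientations are given as [roll, pitch, yaw] about the fixed x, y, z axes, in that order (R = Rz(yaw) Ry(pitch) Rx(roll)).
In Python, from plant import bot, viewer gives the robot as it stands.
- The arm moves only by the shell command python3 -m inch 'ROWS'. ROWS is a JSON object of lists of equal length, an entry for each row: "xyz": the shift along the tool's x, y, z in mm, a list of three; "turn": the turn about the tool's z in rad; "jaw": the finger opening in mm, from 0 to 85.4. A call has 1 to 20 rows; each row shifts and turns the commanded pose from where the row before left it, along the tool's axes as they then stand; what a row does not reach is not made up. A row lasts 1/12 s, in which the tool goes at most 41.7 mm and 7.16 degrees, less where a joint would pass 70% of its speed; a pose out of reach is approached as far as the arm can. A call with a gripper value outside its range is refused whole. The fingers move at their own pace and stop on an object; the grip force is fixed at half the most. Time passes only in rows, so rows that do not move let the fingers close. It gives the time, the measured TCP pose, the force, the opening and the grip force at its end, in the units of the state.
- bot.get_obs(): the state, without advancing time (a new reading comes with each control period).
- viewer.read_camera(name): name is "side" or "top"; returns a dict with "img" (480x640x3 uint8, blue, green, red), "fovy" (degrees; the focal length in pixels is half the picture's height over the tangent of half this angle, whatever the lens; pixels are square), "cx", "cy" (the principal point, pixels), "rvec" (rotation vector, rad) and "tvec" (3), from world to camera coordinates, as OpenCV has them. Camera axes: x right, y down, z forward; pixel columns grow to the right and rows downward; lengths in m; the calibration is good to about 2 mm. A picture is of the moment at which its call begins. There is no depth.
- bot.hand_in(): hands the job in; it is judged then, once.
The state is a dict: "t": time; "joints": joint angles; "qd": joint speeds; "joint_torque": joint torques, N m; "tcp_pos": TCP position; "tool_rot": TCP orientation; "force": force on the tool from outside, world axes, zero at the start; "ft_torque": the same for the moment, N m; "gripper_width": finger opening in m; "gripper_force": force on a finger pad.
Only numpy, scipy, OpenCV 4.12 (cv2) and the standard library are available. Lean on these libraries where they do the work, as an engineer would, in place of code of your own. Each camera call takes 0.05 s, during which the arm holds its last target. There are 200 camera calls.

## Task

Take the small test cell stack apart from the top down, one piece at a time, leaving the pieces below where they are until their turn: first stand the weight in the recess of the wooden block, then lay the white frame in the blue nest, then the black graphite plate in the yellow nest, and last the aluminium end plate in the green nest. Each plate must lie flat on the ribs between the four corner posts, its long side along the nest's long side. Leave the glass beaker and the conical flask standing where they are.

Things in the scene. Friction and masses are not known exactly. Their poses are not given: they have to be found in the camera images.
- weight: silver 100 g laboratory weight, upright: body 26 mm across, straight up to about 16 mm height, then a sloping shoulder, neck and knob (16 mm across) to 34 mm total. Top of the stack: it stands on the graphite plate, inside the frame's window, reaching 26 mm above the frame. Origin: centre of its underside; z up.
- frame: white PTFE cell frame, 80 x 62 x 8 mm (x, y, z), 40 g, with a window of 52 x 34 mm through its middle. It lies flat on the graphite plate, about in line with it. Origin: centre of the underside, so its top is at +8 mm; x along its long side, z up.
- graphite: black graphite plate, 78 x 60 x 9 mm, 90 g, seen through the frame's window at the start; lies flat on the aluminium end plate, about in line with it. Origin: centre of the underside, top at +9 mm; x along its long side, z up.
- end_plate: bare aluminium end plate, 104 x 66 x 12 mm, about 0.22 kg, with four dark bolt holes in the corners and a copper strip at one end; the bottom of the stack, flat on the worktop. Origin: centre of the underside; x along its long side, z up.
- weight_block: fixed pale wooden weight block, 66 x 66 x 18 mm, with one round recess in its middle, 40 mm across and 6 mm deep (recess floor 12 mm above the worktop). Origin: centre of the underside, on the worktop.
- nest_blue: fixed blue plastic nest: base 120 x 98 x 6 mm, three cross ribs with tops (where the piece lies) 10 mm above the worktop, an L-shaped post at each corner to 16 mm; room between the posts 96 mm (x) by 78 mm (y), middle of each side open for fingers. Origin: centre of the underside, on the worktop; x along its long side. Place of the white frame.
- nest_yellow: fixed yellow plastic nest: base 120 x 98 x 6 mm, three cross ribs with tops (where the piece lies) 10 mm above the worktop, an L-shaped post at each corner to 16 mm; room between the posts 96 mm (x) by 78 mm (y), middle of each side open for fingers. Origin: centre of the underside, on the worktop; x along its long side. Place of the graphite plate.
- nest_green: fixed green plastic nest: base 144 x 102 x 6 mm, three cross ribs with tops (where the piece lies) 10 mm above the worktop, an L-shaped post at each corner to 16 mm; room between the posts 120 mm (x) by 82 mm (y), middle of each side open for fingers. Origin: centre of the underside, on the worktop; x along its long side. The longest nest, place of the end plate.
- beaker: empty glass beaker, 56 mm across, 68 mm high, a bystander at the right that must be left alone. Origin: centre of the underside.
- flask: glass conical flask, 63 mm across the foot, 98 mm high, a bystander at the left that must be left alone. Origin: centre of the underside.

How it is judged:
On the way, in this order (a step that is already met when the one before it is completed fails the run):
1. the weight stands in the recess of the wooden block (horizontal distance between weight and weight_block below 0.01 m and z of weight in the frame of weight_block between 0.01 and 0.0148 m and angle between weight's own z axis and vertical below 0.12 rad and linear speed of weight below 0.02 m/s and angular speed of weight below 0.2 rad/s and contact force between the fingers and weight below 0.1 N), for 0.2 s.
2. the white frame lies in the blue nest (horizontal distance between frame and nest_blue below 0.012 m and z of frame in the frame of nest_blue between 0.008 and 0.0128 m and angle between frame's own z axis and vertical below 0.06 rad and linear speed of frame below 0.02 m/s and angular speed of frame below 0.2 rad/s and contact force between the fingers and frame below 0.1 N and angle between the x axis of frame and the x axis of nest_blue, either way round below 0.3 rad), for 0.2 s.
3. the graphite plate lies in the yellow nest (horizontal distance between graphite and nest_yellow below 0.012 m and z of graphite in the frame of nest_yellow between 0.008 and 0.0128 m and angle between graphite's own z axis and vertical below 0.06 rad and linear speed of graphite below 0.02 m/s and angular speed of graphite below 0.2 rad/s and contact force between the fingers and graphite below 0.1 N and angle between the x axis of graphite and the x axis of nest_yellow, either way round below 0.3 rad), for 0.2 s.
4. the end plate lies in the green nest (horizontal distance between end_plate and nest_green below 0.012 m and z of end_plate in the frame of nest_green between 0.008 and 0.0128 m and angle between end_plate's own z axis and vertical below 0.06 rad and linear speed of end_plate below 0.02 m/s and angular speed of end_plate below 0.2 rad/s and contact force between the fingers and end_plate below 0.1 N and angle between the x axis of end_plate and the x axis of nest_green, either way round below 0.3 rad), for 0.2 s.
At the end, for the whole second after the job is handed in: weight upright on the floor of the wooden recess (within 10 mm of its middle); white frame in the blue nest, graphite in the yellow, end plate in the green, each flat on the ribs, within 12 mm of the middle and 0.3 rad of the nest's long side; all released, at rest (all of step 1 and all of step 2 and all of step 3 and all of step 4); the robot touches nothing.
It fails at once if the frame is carried off before the weight is in its block (distance of frame from where it was at the start of the episode above 0.025 m and horizontal distance between weight and weight_block above 0.03 m).
It fails at once if the graphite plate is dragged along or carried off before the frame is in the blue nest (distance of graphite from where it was at the start of the episode above 0.025 m and horizontal distance between frame and nest_blue above 0.03 m).
It fails at once if the end plate is dragged along or carried off before the graphite plate is in the yellow nest (distance of end_plate from where it was at the start of the episode above 0.025 m and horizontal distance between graphite and nest_yellow above 0.03 m).
It fails at once if the beaker is knocked over or pushed more than 30 mm (angle between beaker's own z axis and vertical above 0.4 rad or distance of beaker from where it was at the start of the episode above 0.03 m).
It fails at once if the conical flask is knocked over or pushed more than 30 mm (angle between flask's own z axis and vertical above 0.4 rad or distance of flask from where it was at the start of the episode above 0.03 m).
It also fails if it takes over 128 s, if anything falls off the work surface, if the arm or the gripper's body presses on something with over 40 N, if the wrist force passes 120 N, or if a joint passes its speed limit or range.

## Working session

There is one attempt and no reset: what is moved stays moved. The work goes in short steps, Python scripts to look and compute and a shell command to move; the robot and the scene stay as the last step left them, time stands still between calls to the robot, and variables do not carry over. Pictures are saved under pics/ and viewed, at most 14 in all, crops included, and the job is handed in when it is done.

```bash
ls; mkdir -p pics; python3 - <<'E'
from plant import bot, viewer
import cv2
o=bot.get_obs(); print({k:o[k] for k in('t','tcp_pos','tool_rot','gripper_width')})
for n in('top','side'):
    c=viewer.read_camera(n); cv2.imwrite(f'pics/{n}0.png',c['img']); print(n,c['fovy'],c['cx'],c['cy'],c['rvec'],c['tvec'])
E
```

```text
pics
{'t': 0.0, 'tcp_pos': array([0.22565799, 0.52829917, 0.23045353]), 'tool_rot': array([-3.13978842e+00, -2.01573853e-04,  2.73783951e+00]), 'gripper_width': 0.08518125738751216}
top 46.935824415241235 330.3186517238963 235.2217148353393 [ 2.13016187 -2.15825125  0.12030055] [-0.00862575  0.53389925  1.42857283]
side 54.67051933558553 321.721618028382 237.93474138911688 [ 2.19352908 -0.44239251  0.24242465] [-0.51932543  0.15092946  1.08588644]
```

View pics/top0.png

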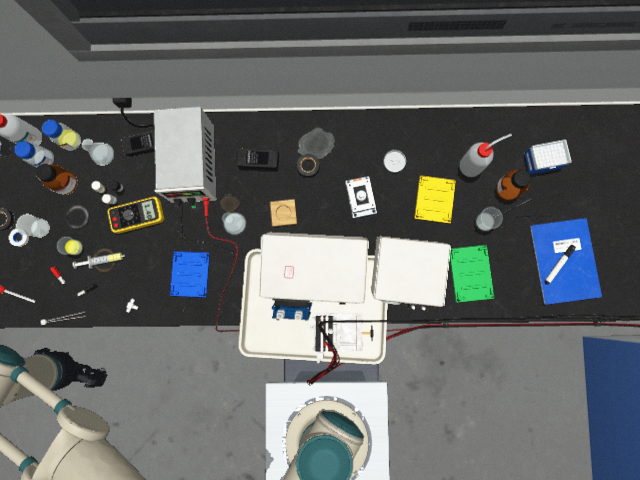

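View pics/side0.png

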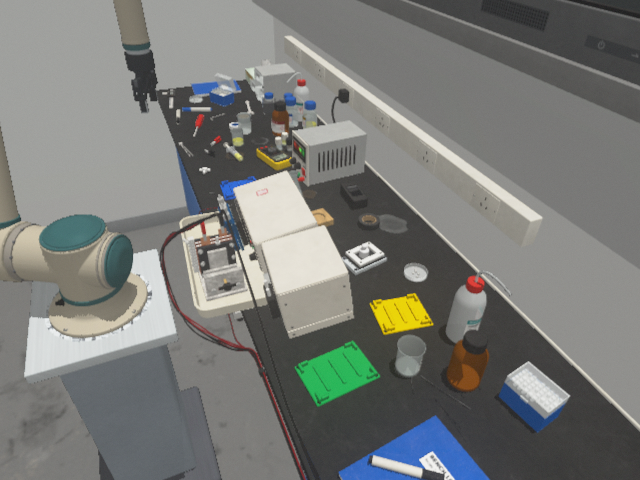

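Top view: stack at about (360,196), block (284,212), blue nest (190,274), yellow (435,199), green (473,273), flask about (234,222), beaker (488,219). White boxes sit in between. The side view shows the same, with the blue nest partly hidden behind a box. Next I'll calibrate these and take enlarged crops.

```bash
cat > h.py <<'E'
import numpy as np, cv2
from plant import bot, viewer
def cam(n):
    c=viewer.read_camera(n); f=240/np.tan(np.radians(c['fovy'])/2)
    c['K']=np.array([[f,0,c['cx']],[0,f,c['cy']],[0,0,1.]]); c['R']=cv2.Rodrigues(np.array(c['rvec'],float))[0]
    c['t']=np.array(c['tvec'],float); return c
def proj(c,p): return cv2.projectPoints(np.array(p,float).reshape(-1,3),np.array(c['rvec'],float),c['t'],c['K'],None)[0].reshape(-1,2)
def plane(c,uv,z):
    uv=np.array(uv,float).reshape(-1,2); o=-c['R'].T@c['t']
    d=(c['R'].T@np.linalg.inv(c['K'])@np.c_[uv,np.ones(len(uv))].T).T
    return o+d*((z-o[2])/d[:,2])[:,None]
def tri(cs,uvs):
    X=cv2.triangulatePoints(*[c['K']@np.c_[c['R'],c['t']] for c in cs],*[np.array(u,float).reshape(-1,2).T for u in uvs]); return (X[:3]/X[3]).T
def rect(c,mask,z):
    """largest blob -> world rect on plane z: centre, sizes, yaw of long side"""
    n,l,s,_=cv2.connectedComponentsWithStats(mask.astype(np.uint8)); i=1+np.argmax(s[1:,4])
    k=max(cv2.findContours((l==i).astype(np.uint8),0,1)[0],key=len).reshape(-1,2)
    P=plane(c,k,z)[:,:2]*1000; (cx,cy),(w,h),a=cv2.minAreaRect(P.astype(np.float32))
    if w<h: w,h,a=h,w,a-90
    return np.round([cx,cy,w,h,(a+90)%180-90,*k.mean(0)],1)
E
python3 - <<'E'
from h import *
T,S=cam('top'),cam('side')
H={n:cv2.cvtColor(c['img'],cv2.COLOR_BGR2HSV) for n,c in(('t',T),('s',S))}
def m(k,lo,hi,x0,x1,y0,y1):
    b=cv2.inRange(H[k],lo,hi); o=np.zeros_like(b); o[y0:y1,x0:x1]=b[y0:y1,x0:x1]; return o>0
for z in(.006,):
  print('blue',rect(T,m('t',(100,120,60),(125,255,255),160,220,240,305),z))
  for n,c,k,b in(('yel t',T,'t',(405,465,165,230)),('yel s',S,'s',(360,440,285,340))): print(n,rect(c,m(k,(20,120,80),(35,255,255),*b),z))
  for n,c,k,b in(('gre t',T,'t',(440,505,235,310)),('gre s',S,'s',(285,390,330,410))): print(n,rect(c,m(k,(45,120,60),(80,255,255),*b),z))
print('block',rect(T,m('t',(5,60,120),(25,200,255),262,305,190,232),.018))
print('frame',rect(T,m('t',(0,0,150),(180,60,255),340,380,170,222),.029))
for p,n in(((360,196),'w'),((234,222),'flask'),((488,219),'beaker')): print(n,plane(T,p,.03))
def up(c,x0,x1,y0,y1,s): return cv2.resize(c['img'][y0:y1,x0:x1],None,fx=s,fy=s,interpolation=cv2.INTER_CUBIC)
a=up(T,340,380,172,222,10); b=up(S,338,392,234,278,7)
b=cv2.copyMakeBorder(b,0,500-b.shape[0],0,0,0)
cv2.imwrite('pics/z1.png',np.hstack([a,b]))
cv2.imwrite('pics/z2.png',np.hstack([up(T,260,310,190,240,8),up(S,290,340,200,250,8)]))
E
```

```text
blue [438.8 365.9 122.4 100.4  -3.3 189.3 273.8]
yel t [ 633.4 -299.3  122.4  100.3   -8.8  434.7  199.1]
yel s [ 632.4 -300.2  122.5  107.9   -8.8  400.1  313.8]
gre t [ 430.6 -388.8  145.5  103.4    5.4  471.3  273.5]
gre s [ 429.2 -390.   145.   107.     5.4  335.3  373. ]
block [600.6 111.8  68.4  67.1   5.4 283.  212.3]
frame [638.2 -98.6 103.4  65.1  10.2 360.5 195.7]
w [[ 0.63924085 -0.09629543  0.03      ]]
flask [[0.57380218 0.24171743 0.03      ]]
beaker [[ 0.57175162 -0.43418687  0.03      ]]
```

View pics/z1.png

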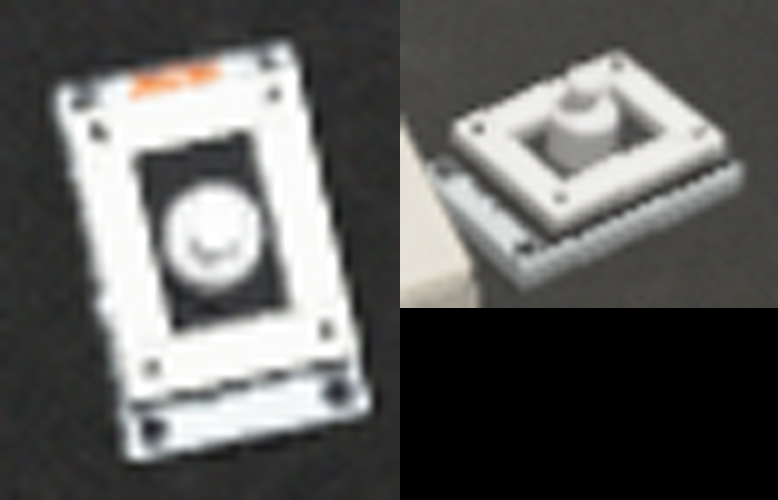

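View pics/z2.png

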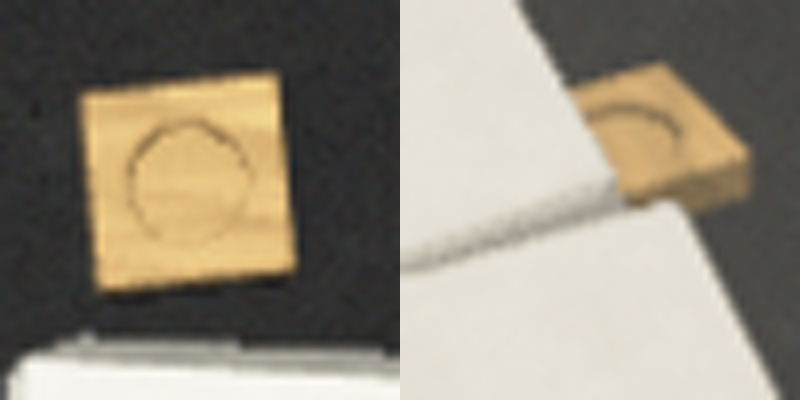

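Enlarged views: the frame lies nearly aligned with the end plate, with the window centre at about top (360.9,194.7) and side (364.4,253). The copper strip is at the far end. The recess is centred in the block, at about top (283,212). Now I'll triangulate heights and frame/weight poses, and check the box heights.

```bash
cat >> h.py <<'E'
def go(tgt,yaw=None):
    o=bot.get_obs(); p=o['tcp_pos']; R=Rot.from_euler('xyz',o['tool_rot']); 
    if yaw is not None:
        d=(np.radians(yaw)-o['tool_rot'][2]+np.pi/2)%np.pi-np.pi/2; print('turn',round(-d,3)); R=Rot.from_euler('z',d)*R
    print('tcp',np.round(p*1000,1),'rot',np.round(np.degrees(o['tool_rot']),1),'t',round(o['t'],2),'shift after turn',np.round(R.inv().apply(np.array(tgt)-p*1000),1),'w',round(o['gripper_width']*1000,1),'q',np.round(o['joints'],2))
from scipy.spatial.transform import Rotation as Rot
E
python3 - <<'E'
from h import *
T,S=cam('top'),cam('side')
tt=lambda x,y:((x+.5)/10-.5+340,(y+.5)/10-.5+172)
ss=lambda x,y:((x-400+.5)/7-.5+338,(y+.5)/7-.5+234)
n=['f_holeFL','f_holeFR','f_holeNR','f_holeNL','frame ctr','boxR','boxL far L','blockFR','blue']
top=[tt(98,132),tt(274,94),tt(326,330),tt(152,368),tt(213,231),(450,241),(367,237),tt(0,0),tt(0,0)]
sid=[ss(617,64),ss(700,132),ss(560,198),ss(478,128),ss(588,136),(348,268),(296,175),(0,0),(0,0)]
# frame holes far-left in top = +x,+y
for a,u,v in list(zip(n,top,sid))[:7]:
    print(a,np.round(tri((T,S),(u,v))[0]*1000,1))
h=plane(T,top[:4],.029); print(np.round(h*1000)); d=h[0]+h[1]-h[2]-h[3]; print('frame yaw',np.degrees(np.arctan2(d[1],d[0])),h.mean(0))
w=[tt(135,155),tt(255,130),tt(290,305),tt(172,333)]; h=plane(T,w,.029); d=h[0]+h[1]-h[2]-h[3]; print('win yaw',np.degrees(np.arctan2(d[1],d[0])),h.mean(0))
print('weight body',plane(T,tt(213,233),.014),'recess',plane(T,(260+(188.5)/8-.5,190+183/8-.5),.018))
print('block corners tri', tri((T,S),[(260+296.5/8-.5,190+270/8-.5)],) if 0 else np.round(1000*tri((T,S),([(260+278/8-.5,190+75/8-.5)],[(290+(665-400)/8-.5,200+65/8-.5)])),1))
print('blk', np.round(1000*tri((T,S),([(260+295/8-.5,190+270/8-.5)],[(290+(748-400)/8-.5,200+155/8-.5)])),1))
go([636,-97,230],10.5)
E
```

```text
f_holeFL [670.8 -68.4  30. ]
f_holeFR [ 680.5 -115.9   29.7]
f_holeNR [ 616.  -128.5   28.3]
f_holeNL [606.1 -81.7  28.6]
frame ctr [643.6 -98.7  26.2]
boxR [ 493.2 -299.2  188.2]
boxL far L [480.4 -96.1 295.1]
[[ 671.  -68.   29.]
 [ 680. -116.   29.]
 [ 616. -128.   29.]
 [ 606.  -82.   29.]]
frame yaw 11.342807794447701 [ 0.64319264 -0.09852853  0.029     ]
win yaw 10.232191838979634 [ 0.64321632 -0.09867175  0.029     ]
weight body [[ 0.64564736 -0.09924318  0.014     ]] recess [[0.60001682 0.11148803 0.018     ]]
block corners tri [[617.1  80.1  66.1]]
blk [[590.5  65.9  36.3]]
turn -0.587
tcp [225.8 528.6 231. ] rot [-180.    -0.   156.9] t 0.3 shift after turn [-289.3 -689.9    1.4] w 85.3 q [ 1.05  0.28  1.51  0.    1.36 -0.12]
```

```bash
python3 - <<'E'
from h import *
T,S=cam('top'),cam('side')
f=lambda u,v:np.round(1000*tri((T,S),([u],[v])),1)
b=lambda x,y:(260+x/8-.5,190+y/8-.5); s=lambda x,y:(290+(x-400)/8-.5,200+y/8-.5)
print('blk',f(b(80,95),s(665,65)),f(b(278,75),s(748,155)))
print('boxL',f((367,237),(313,228)),'boxR',f((450,241),(348,268)),f((377,237),(327,226)))
print(proj(S,[.493,-.299,0]),proj(S,[.493,-.299,.188]),proj(S,[.493,-.299,.1]))
E
python3 -m inch '{"xyz":[[0,0,-25],[0,0,-25],[0,0,0],[0,0,0],[0,0,0]],"turn":[-0.12,-0.12,-0.12,-0.12,-0.107],"jaw":[85,85,85,85,85]}'
```

```text
blk [[631.4 148.3  16.9]] [[636.1  81.2  18.7]]
boxL [[ 506.  -104.9  150.9]] boxR [[ 493.2 -299.2  188.2]] [[ 513.4 -131.2  169.6]]
[[345.02778622 331.58169874]] [[349.68041269 267.70867731]] [[347.36540964 299.48991755]]
t: 0.82
tcp_pos: [0.226, 0.529, 0.282]
tool_rot: [3.141, 0.001, -2.953]
force: [-0.7, -0.3, 0.3]
gripper_width: 0.0846
gripper_force: 0.0
```

```bash
python3 -c "
from h import *
go([643.4,-98.6,282])"
```

```text
tcp [226. 529. 282.] rot [ 1.799e+02  1.000e-01 -1.692e+02] t 0.82 shift after turn [-2.921e+02 -6.948e+02 -5.000e-01] w 84.6 q [ 1.05  0.25  1.41  0.    1.47 -0.71]
```

```bash
python3 -m inch '{"xyz":[[-14.6,-34.7,0],[-14.6,-34.7,0],[-14.6,-34.7,0],[-14.6,-34.7,0],[-14.6,-34.7,0],[-14.6,-34.7,0],[-14.6,-34.7,0],[-14.6,-34.7,0],[-14.6,-34.7,0],[-14.6,-34.7,0],[-14.6,-34.7,0],[-14.6,-34.7,0],[-14.6,-34.7,0],[-14.6,-34.7,0],[-14.6,-34.7,0],[-14.6,-34.7,0],[-14.6,-34.7,0],[-14.6,-34.7,0],[-14.6,-34.7,0],[-14.6,-34.7,0]],"turn":[0,0,0,0,0,0,0,0,0,0,0,0,0,0,0,0,0,0,0,0],"jaw":[50,50,50,50,50,50,50,50,50,50,50,50,50,50,50,50,50,50,50,50]}'; python3 -c "
from h import *
go([643.4,-98.6,90])"
```

```text
t: 2.48
tcp_pos: [0.6402, -0.1022, 0.2813]
tool_rot: [3.141, 0.0, -2.959]
force: [1.1, 0.3, 0.4]
gripper_width: 0.05
gripper_force: 0.0
tcp [ 640.2 -102.2  281.3] rot [ 180.     0.  -169.5] t 2.48 shift after turn [ -3.7   2.9 191.3] w 50.0 q [-0.27  0.37  1.25  0.    1.53 -2.02]
```

```bash
python3 -m inch '{"xyz":[[0,0,30],[0,0,40],[0,0,40],[0,0,40],[0,0,30],[0,0,0],[0,0,0]],"turn":[0,0,0,0,0,0,0],"jaw":[50,50,50,50,50,50,50]}'; python3 - <<'E'
from h import *
go([643.4,-98.6,32])
T,S=cam('top'),cam('side')
a=cv2.resize(T['img'][165:235,320:400],None,fx=5,fy=5); b=cv2.resize(S['img'][190:290,320:400],None,fx=5,fy=5)
cv2.imwrite('pics/w1.png',np.hstack([cv2.copyMakeBorder(a,0,150,0,0,0),b]))
E
```

```text
t: 3.07
tcp_pos: [0.6385, -0.1002, 0.1]
tool_rot: [3.14, -0.003, -2.958]
force: [-1.0, -0.2, 0.7]
gripper_width: 0.0497
gripper_force: 0.0
tcp [ 638.5 -100.2  100. ] rot [ 179.9   -0.2 -169.5] t 3.07 shift after turn [-5.3  0.5 67.9] w 49.7 q [-0.26  0.47  1.53  0.    1.14 -2.02]
```

View pics/w1.png

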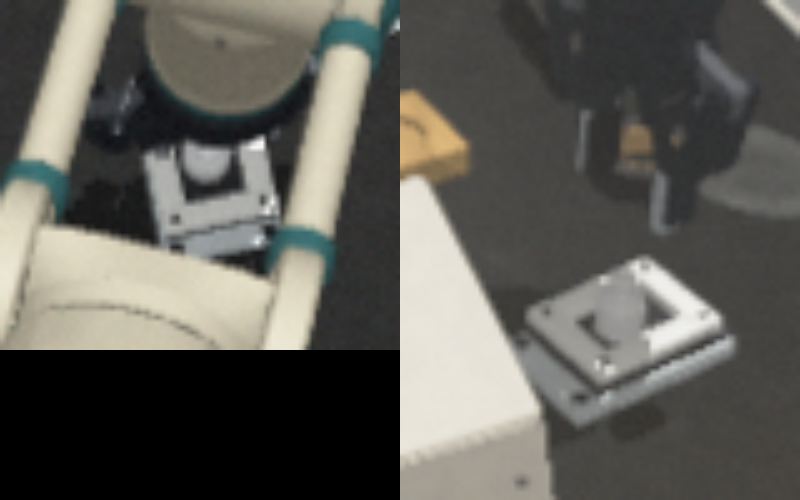

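The side view shows the open fingers in line above the weight, with tips at about (590,165) and (660,232) in the crop. Nothing is touched. I'll descend and close.

```bash
python3 -m inch '{"xyz":[[-5.3,0.5,28],[0,0,25],[0,0,15],[0,0,0],[0,0,0],[0,0,0],[0,0,0],[0,0,0],[0,0,0],[0,0,0],[0,0,0]],"turn":[0,0,0,0,0,0,0,0,0,0,0],"jaw":[50,50,50,50,50,10,10,10,10,10,10]}'; python3 -c "
from h import *
go([600,111.5,130])"
```

```text
t: 4.08
tcp_pos: [0.6465, -0.0993, 0.0363]
tool_rot: [-3.14, 0.005, -2.958]
force: [-0.5, 0.1, 6.0]
gripper_width: 0.0208
gripper_force: 58.5
tcp [646.5 -99.3  36.3] rot [-179.9    0.3 -169.5] t 4.08 shift after turn [  6.8 215.6 -94.1] w 20.8 q [-0.26  0.54  1.59  0.    1.   -2.01]
```

```bash
python3 -m inch '{"xyz":[[0,0,0],[0,0,0],[0,0,0],[0,0,0]],"turn":[0,0,0,0],"jaw":[50,50,50,50]}'; python3 -c "
from h import *
go([643.4,-98.6,30])"
```

```text
t: 4.42
tcp_pos: [0.6446, -0.099, 0.0334]
tool_rot: [-3.142, 0.0, -2.958]
force: [-0.3, 0.7, 0.3]
gripper_width: 0.05
gripper_force: 0.0
tcp [644.6 -99.   33.4] rot [-180.     0.  -169.5] t 4.42 shift after turn [1.1 0.6 3.4] w 50.0 q [-0.26  0.54  1.59  0.    1.   -2.01]
```

```bash
python3 -m inch '{"xyz":[[0.5,0.5,4],[0,0,0],[0,0,0],[0,0,0],[0,0,0],[0,0,0],[0,0,0],[0,0,0]],"turn":[0,0,0,0,0,0,0,0],"jaw":[50,50,10,10,10,10,10,10]}'; python3 -c "
from h import *
go([600,111.5,130])"
```

```text
t: 5.08
tcp_pos: [0.6442, -0.0986, 0.0294]
tool_rot: [-3.142, 0.0, -2.958]
force: [-0.2, -0.7, 0.0]
gripper_width: 0.0226
gripper_force: 58.9
tcp [644.2 -98.6  29.4] rot [-180.     0.  -169.5] t 5.08 shift after turn [   5.1  214.6 -100.7] w 22.6 q [-0.26  0.55  1.6   0.    0.99 -2.01]
```

```bash
python3 -m inch '{"xyz":[[0,0,-8],[0,0,-15],[0,0,-30],[0,0,-30],[0,0,-18],[0,0,0],[0,0,0]],"turn":[0,0,0,0,0,0,0],"jaw":[10,10,10,10,10,10,10]}'; python3 - <<'E'
from h import *
go([600,111.5,130])
S=cam('side'); T=cam('top')
cv2.imwrite('pics/w2.png',np.hstack([cv2.resize(S['img'][190:290,320:400],None,fx=5,fy=5),cv2.resize(T['img'][165:235,325:397],None,fx=5,fy=500/70)]))
E
```

```text
t: 5.67
tcp_pos: [0.6445, -0.0987, 0.1316]
tool_rot: [-3.141, 0.002, -2.958]
force: [0.1, 0.6, -0.7]
gripper_width: 0.0223
gripper_force: 58.9
tcp [644.5 -98.7 131.6] rot [-1.799e+02  1.000e-01 -1.695e+02] t 5.67 shift after turn [  5.5 214.8   1.4] w 22.3 q [-0.26  0.45  1.48  0.    1.2  -2.01]
```

View pics/w2.png

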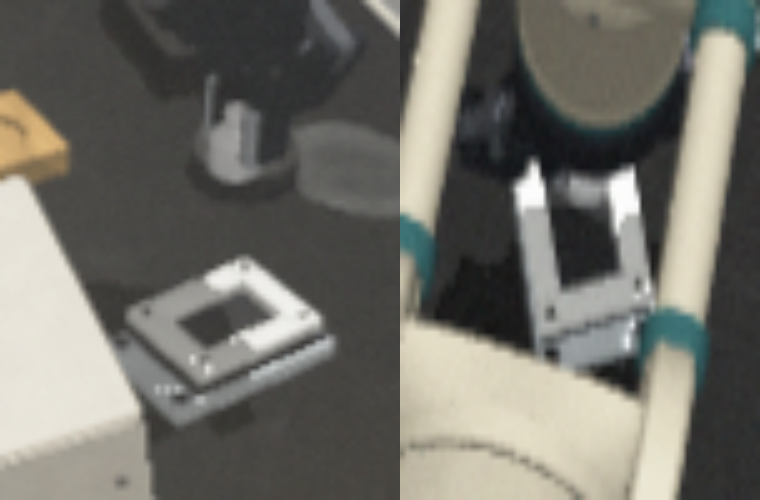

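The weight hangs upright in the fingers and the stack is undisturbed. Next: carry it to the block.

```bash
python3 -m inch '{"xyz":[[1,25,0],[1,35,0],[1,35,0],[1,35,0],[1,35,0],[0.5,30,0],[0,19.8,0],[0,0,0],[0,0,0],[0,0,0]],"turn":[0,0,0,0,0,0,0,0,0,0],"jaw":[10,10,10,10,10,10,10,10,10,10]}'; python3 -c "
from h import *
go([600.5,111.5,21])"
```

```text
t: 6.6
tcp_pos: [0.599, 0.111, 0.129]
tool_rot: [-3.141, -0.002, -2.958]
force: [0.1, -0.2, -1.5]
gripper_width: 0.0219
gripper_force: 59.0
tcp [599. 111. 129.] rot [-1.800e+02 -1.000e-01 -1.695e+02] t 6.6 shift after turn [ -1.9   0.3 108. ] w 21.9 q [ 0.07  0.4   1.58 -0.    1.16 -1.68]
```

```bash
python3 -m inch '{"xyz":[[-1.5,0.3,30],[0,0,30],[0,0,15],[0,0,0]],"turn":[0,0,0,0],"jaw":[10,10,10,10]}'; python3 - <<'E'
from h import *
go([600.5,111.5,21])
S=cam('side'); T=cam('top')
cv2.imwrite('pics/w3.png',np.hstack([cv2.resize(S['img'][170:270,280:360],None,fx=5,fy=5),cv2.resize(T['img'][165:235,245:325],None,fx=5,fy=500/70)]))
E
```

```text
t: 6.93
tcp_pos: [0.5978, 0.1103, 0.0509]
tool_rot: [3.141, -0.009, -2.96]
force: [-0.3, 1.1, -1.7]
gripper_width: 0.0224
gripper_force: 59.0
tcp [597.8 110.3  50.9] rot [ 180.    -0.5 -169.6] t 6.93 shift after turn [-3.1  0.7 29.8] w 22.4 q [ 0.07  0.48  1.68 -0.    1.   -1.68]
```

View pics/w3.png

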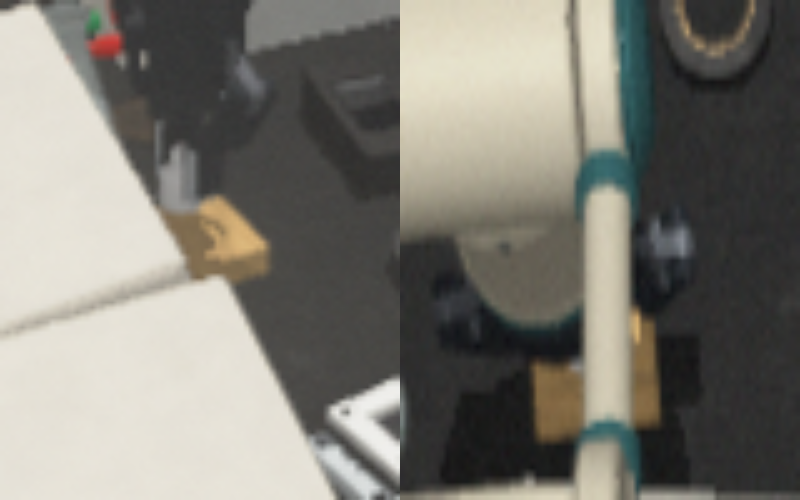

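The weight is still held, just above the block. I'll lower it and watch the force.

```bash
python3 -m inch '{"xyz":[[-1,0,8],[0,0,8],[0,0,4],[0,0,0],[0,0,0],[0,0,0]],"turn":[0,0,0,0,0,0],"jaw":[10,10,10,10,10,10]}'; python3 -c "
from h import *
go([600.5,111.5,21])"
```

```text
t: 7.53
tcp_pos: [0.6022, 0.1125, 0.0357]
tool_rot: [-3.142, 0.001, -2.958]
force: [0.3, -0.6, -0.8]
gripper_width: 0.0225
gripper_force: 59.0
tcp [602.2 112.5  35.7] rot [-180.     0.  -169.5] t 7.53 shift after turn [ 1.8 -0.7 14.7] w 22.5 q [ 0.07  0.49  1.69  0.    0.96 -1.68]
```

```bash
python3 -m inch '{"xyz":[[1.5,-0.7,5],[0,0,4],[0,0,2],[0,0,0],[0,0,0]],"turn":[0,0,0,0,0],"jaw":[10,10,10,10,10]}';python3 -m inch '{"xyz":[[0,0,1.5],[0,0,0],[0,0,0]],"turn":[0,0,0],"jaw":[10,10,10]}';python3 -m inch '{"xyz":[[0,0,1.5],[0,0,0],[0,0,0]],"turn":[0,0,0],"jaw":[10,10,10]}'
```

```text
t: 7.95
tcp_pos: [0.6004, 0.1114, 0.024]
tool_rot: [3.141, -0.0, -2.958]
force: [0.0, 0.6, -1.4]
gripper_width: 0.0228
gripper_force: 59.0
t: 8.2
tcp_pos: [0.6006, 0.1115, 0.0228]
tool_rot: [3.142, 0.0, -2.958]
force: [0.3, -0.3, -0.6]
gripper_width: 0.0224
gripper_force: 59.0
t: 8.45
tcp_pos: [0.6005, 0.1115, 0.0213]
tool_rot: [3.142, -0.0, -2.958]
force: [-0.4, 0.9, -1.1]
gripper_width: 0.0223
gripper_force: 59.0
```

```bash
python3 -m inch '{"xyz":[[0,0,1],[0,0,0],[0,0,0]],"turn":[0,0,0],"jaw":[10,10,10]}';python3 -m inch '{"xyz":[[0,0,1],[0,0,0],[0,0,0]],"turn":[0,0,0],"jaw":[10,10,10]}'
```

```text
t: 8.7
tcp_pos: [0.6007, 0.1115, 0.0204]
tool_rot: [3.142, 0.0, -2.958]
force: [1.1, -0.3, -0.2]
gripper_width: 0.0224
gripper_force: 59.1
t: 8.95
tcp_pos: [0.6007, 0.1115, 0.0203]
tool_rot: [-3.142, 0.001, -2.958]
force: [-1.3, 0.3, 5.1]
gripper_width: 0.0223
gripper_force: 59.7
```

Contact. Now release, rise and look.

```bash
python3 -m inch '{"xyz":[[0,0,0],[0,0,0],[0,0,0],[0,0,0],[0,0,-20],[0,0,-40],[0,0,-40],[0,-25,0],[0,-35,0],[0,-35,0],[0,-35,0],[0,-35,0],[0,-30,0],[0,-20,0],[0,0,0]],"turn":[0,0,0,0,0,0,0,0,0,0,0,0,0,0,0],"jaw":[50,50,50,50,50,85,85,85,85,85,85,85,85,85,85]}'; python3 - <<'E'
from h import *
go([643,-98.6,80],11.0)
S=cam('side'); T=cam('top')
cv2.imwrite('pics/w4.png',np.hstack([cv2.resize(S['img'][180:280,310:390],None,fx=5,fy=5),cv2.resize(T['img'][165:235,245:325],None,fx=5,fy=500/70)]))
E
```

```text
t: 10.2
tcp_pos: [0.6407, -0.1047, 0.1189]
tool_rot: [-3.139, 0.001, -2.962]
force: [-0.0, -0.4, 0.0]
gripper_width: 0.0853
gripper_force: 0.0
turn -0.013
tcp [ 640.7 -104.7  118.9] rot [-179.9    0.  -169.7] t 10.2 shift after turn [-3.4  5.7 38.9] w 85.3 q [-0.27  0.46  1.51 -0.    1.17 -2.02]
```

View pics/w4.png

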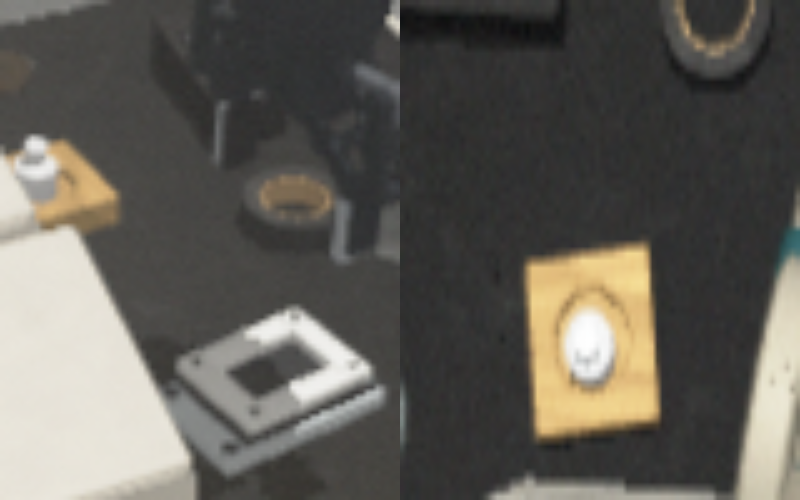

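The weight stands in the recess (crop (588,345)) and the stack has not moved. Next I'll set the jaw to frame width in the air and measure how high the tips are.

```bash
python3 -m inch '{"xyz":[[-3.4,5.7,30],[0,0,9],[0,0,0],[0,0,0],[0,0,0]],"turn":[-0.013,0,0,0,0],"jaw":[63,63,63,63,63]}'; python3 - <<'E'
from h import *
go([643,-98.6,16],11.0)
o=bot.get_obs(); R=Rot.from_euler('xyz',o['tool_rot']); w=o['gripper_width']*500
S=cam('side'); k=8; x0,y0=325,205
im=cv2.resize(S['img'][y0:y0+75,x0:x0+95],None,fx=k,fy=k,interpolation=cv2.INTER_CUBIC)
for d,col in((0,(0,0,255)),(5,(0,255,255)),(10,(0,255,0))):
  for x in(-11,11):
   for u in proj(S,[o['tcp_pos']+R.apply([x,s*w,-d])/1000 for s in(1,-1)]): cv2.circle(im,tuple(int(v) for v in (u-[x0,y0]+.5)*k),3,col,-1)
cv2.imwrite('pics/f1.png',im)
E
```

```text
t: 10.72
tcp_pos: [0.6424, -0.0932, 0.0811]
tool_rot: [-3.141, 0.001, -2.944]
force: [0.4, -0.7, 0.5]
gripper_width: 0.0633
gripper_force: 0.0
turn 0.005
tcp [642.4 -93.2  81.1] rot [-180.     0.  -168.7] t 10.72 shift after turn [ 0.5 -5.4 65.1] w 63.3 q [-0.25  0.49  1.55  0.    1.1  -2.02]
```

View pics/f1.png

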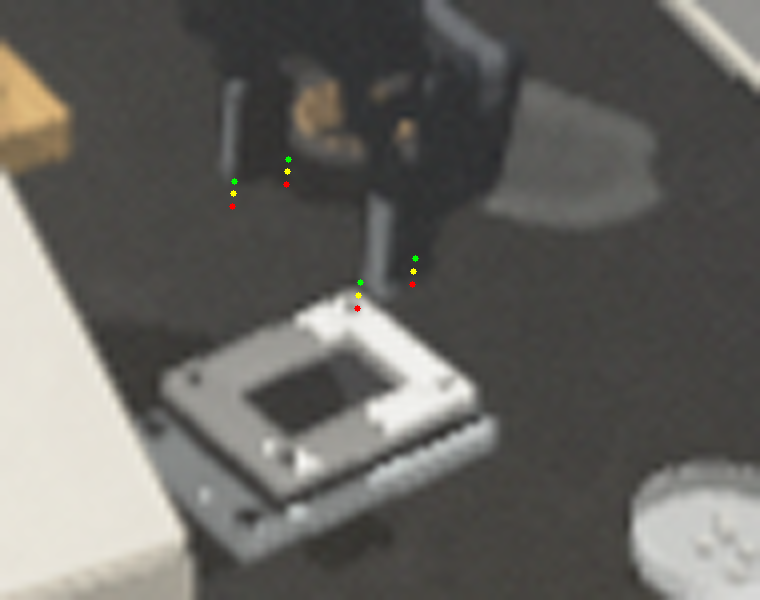

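Fingertips are about 6 mm behind the TCP at this width (crop left tip (231,178), right tip (380,293)). The frame is unmoved. I'll grip it at TCP z of about 17.

```bash
python3 -m inch '{"xyz":[[0,0,0],[0,0,0],[0.5,-5.4,0],[0,0,0],[0,0,30],[0,0,24],[0,0,10],[0,0,0],[0,0,0],[0,0,0]],"turn":[0,0,0,0,0,0,0,0,0,0],"jaw":[85,85,85,85,85,85,85,85,85,85]}';  python3 -c "
from h import *
go([643,-98.6,17],11.0)"
```

```text
t: 11.6
tcp_pos: [0.6438, -0.0995, 0.0176]
tool_rot: [-3.141, 0.002, -2.945]
force: [0.9, 1.0, -0.0]
gripper_width: 0.0853
gripper_force: 0.0
turn 0.004
tcp [643.8 -99.5  17.6] rot [-1.799e+02  1.000e-01 -1.688e+02] t 11.6 shift after turn [0.6 1.  0.6] w 85.3 q [-0.26  0.56  1.61  0.    0.97 -2.03]
```

```bash
python3 -m inch '{"xyz":[[0.4,0.8,0.5],[0,0,0],[0,0,0],[0,0,0],[0,0,0],[0,0,0],[0,0,0],[0,0,0]],"turn":[0,0,0,0,0,0,0,0],"jaw":[72,72,66,63,55,55,55,55]}'; python3 -m inch '{"xyz":[[0,0,-4],[0,0,-8],[0,0,-12],[0,0,-16],[0,0,0],[0,0,0]],"turn":[0,0,0,0,0,0],"jaw":[55,55,55,55,55,55]}'; python3 - <<'E'
from h import *
go([643,-98.6,17],11.0)
S=cam('side'); x0,y0=325,200
cv2.imwrite('pics/f2.png',cv2.resize(S['img'][y0:y0+75,x0:x0+95],None,fx=8,fy=8,interpolation=cv2.INTER_CUBIC))
E
```

```text
t: 12.27
tcp_pos: [0.6427, -0.0986, 0.0171]
tool_rot: [-3.141, 0.002, -2.945]
force: [-0.1, 0.2, 4.7]
gripper_width: 0.0598
gripper_force: 65.1
t: 12.77
tcp_pos: [0.6431, -0.0986, 0.0574]
tool_rot: [-3.14, 0.003, -2.945]
force: [-0.1, 0.3, -0.7]
gripper_width: 0.0599
gripper_force: 64.6
turn 0.004
tcp [643.1 -98.6  57.4] rot [-179.9    0.2 -168.8] t 12.77 shift after turn [ 0.2  0.1 40.4] w 59.9 q [-0.26  0.52  1.58  0.    1.04 -2.03]
```

View pics/f2.png

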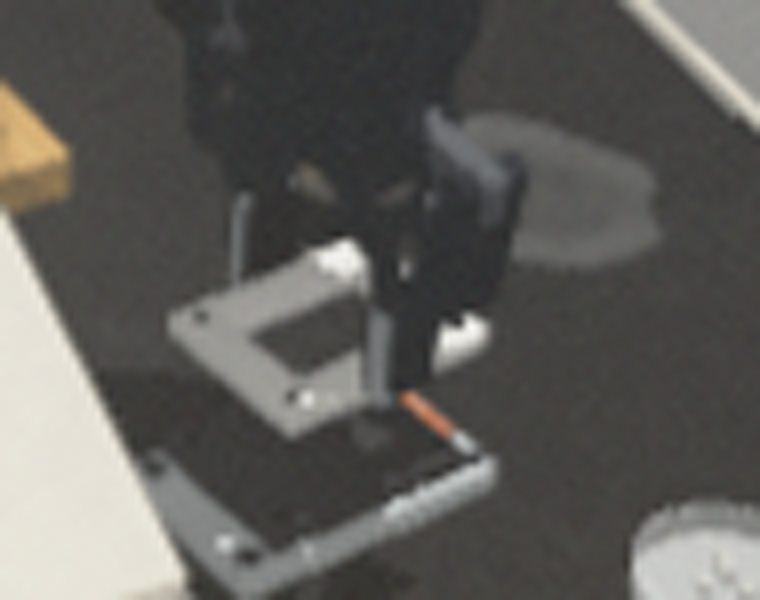

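Only the frame is lifted; graphite and end plate stay put. Now raise, turn to the blue nest's yaw, and carry.

```bash
python3 -m inch '{"xyz":[[0,0,-25],[0,0,-35],[0,0,-40],[0,0,-40],[0,0,-40],[0,0,-23],[0,0,0],[0,0,0]],"turn":[0,0,0,0.083,0.085,0.085,0,0],"jaw":[55,55,55,55,55,55,55,55]}';  python3 -c "
from h import *
go([438.8,365.9,260],-3.3)"
```

```text
t: 13.48
tcp_pos: [0.6424, -0.0985, 0.2596]
tool_rot: [-3.141, 0.002, 3.086]
force: [-0.8, -0.5, -1.4]
gripper_width: 0.0601
gripper_force: 65.0
turn 0.002
tcp [642.4 -98.5 259.6] rot [-1.800e+02  1.000e-01  1.768e+02] t 13.48 shift after turn [230.  451.9  -1. ] w 60.1 q [-0.26  0.38  1.29  0.    1.48 -1.77]
```

Sixteen rows of about (14.4, 28.2).

```bash
python3 -m inch '{"xyz":[[8,16,0],[14,27,0],[14.5,29,0],[14.5,29,0],[14.5,29,0],[14.5,29,0],[14.5,29,0],[14.5,29,0],[14.5,29,0],[14.5,29,0],[14.5,29,0],[14.5,29,0],[14.5,29,0],[14.5,29,0],[14.5,29,0],[14.5,29,0],[5,3,0],[0,0,0],[0,0,0]],"turn":[0,0,0,0,0,0,0,0,0,0,0,0,0,0,0,0,0,0,0],"jaw":[55,55,55,55,55,55,55,55,55,55,55,55,55,55,55,55,55,55,55]}';  python3 -c "
from h import *
go([438.8,365.9,6],-3.3)"
```

```text
t: 15.07
tcp_pos: [0.4367, 0.3653, 0.2568]
tool_rot: [-3.139, -0.003, 3.087]
force: [-0.2, -0.3, -1.3]
gripper_width: 0.0599
gripper_force: 65.0
turn 0.003
tcp [436.7 365.3 256.8] rot [-179.8   -0.2  176.8] t 15.07 shift after turn [ -2.8   1.5 250.8] w 59.9 q [ 0.57  0.26  1.47 -0.    1.42 -0.94]
```

```bash
python3 -m inch '{"xyz":[[-1.5,1,25],[0,0,38],[0,0,38],[0,0,38],[0,0,38],[0,0,25],[0,0,10],[0,0,0],[0,0,0],[0,0,0]],"turn":[0,0,0,0,0,0,0,0,0,0],"jaw":[55,55,55,55,55,55,55,55,55,55]}';  python3 - <<'E'
from h import *
go([438.8,365.9,7],-3.3)
S=cam('side');T=cam('top')
cv2.imwrite('pics/b1.png',np.hstack([cv2.resize(T['img'][240:310,150:230],None,fx=5,fy=5),cv2.resize(S['img'][140:210,190:270],None,fx=5,fy=5)]))
E
```

```text
t: 15.9
tcp_pos: [0.4413, 0.3673, 0.0486]
tool_rot: [3.139, 0.003, 3.084]
force: [-0.1, 0.3, -0.0]
gripper_width: 0.0602
gripper_force: 64.9
turn 0.0
tcp [441.3 367.3  48.6] rot [179.9   0.2 176.7] t 15.9 shift after turn [ 2.6 -1.6 41.6] w 60.2 q [ 0.57  0.43  1.77 -0.    0.94 -0.94]
```

View pics/b1.png

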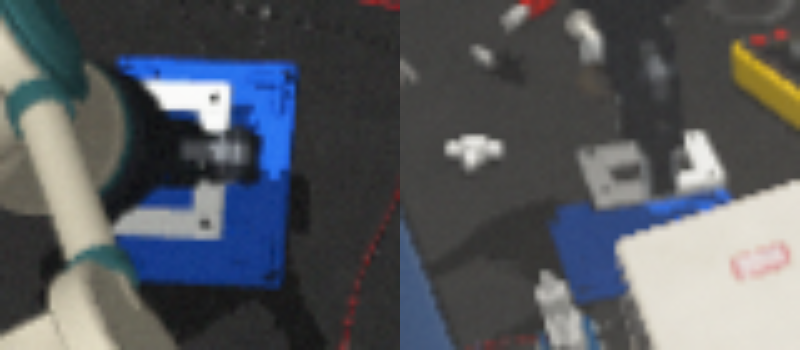

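```bash
python3 - <<'E'
from h import *
T=cam('top'); o=bot.get_obs(); R=Rot.from_euler('xyz',o['tool_rot']); p=o['tcp_pos']; print(p)
C=[p+R.apply([x,y,-12])/1000 for x,y in((-40,-31),(40,-31),(-40,31),(40,31))]
print(np.round((proj(T,C)-[150,240]+.5)*5))
n=Rot.from_euler('z',-3.3,degrees=True)
print(np.round((proj(T,[np.array([.4388,.3659,.006])+n.apply([x,y,0])/1000 for x,y in((60,-49),(-60,-49),(60,49),(-60,49))])-[150,240]+.5)*5))
g=cv2.cvtColor(T['img'],cv2.COLOR_BGR2HSV)[240:310,150:230]
m=cv2.inRange(g,(0,0,110),(180,60,255)); m[:,:28]=0
ys,xs=np.nonzero(m); print('frame px y',ys.min()*5,ys.max()*5+5,'x max',xs.max()*5+5)
E
```

```text
[0.4408644  0.36751271 0.04875605]
[[232.  86.]
 [220. 240.]
 [113.  81.]
 [101. 235.]]
[[297.  64.]
 [280. 287.]
 [117.  56.]
 [ 99. 279.]]
frame px y 10 350 x max 270
```

The frame edges sit where the TCP pose predicts (230,85)/(222,238). I'll lower it into the nest.

```bash
python3 -m inch '{"xyz":[[2,-1.5,10],[0,0,14],[0,0,10],[0,0,4],[0,0,0],[0,0,0]],"turn":[0,0,0,0,0,0],"jaw":[55,55,55,55,55,55]}';python3 -m inch '{"xyz":[[0,0,2],[0,0,0],[0,0,0]],"turn":[0,0,0],"jaw":[55,55,55]}';python3 -m inch '{"xyz":[[0,0,1.5],[0,0,0],[0,0,0]],"turn":[0,0,0],"jaw":[55,55,55]}'
```

```text
t: 16.55
tcp_pos: [0.4378, 0.3657, 0.0091]
tool_rot: [3.141, 0.0, 3.085]
force: [-0.1, 0.7, -0.6]
gripper_width: 0.06
gripper_force: 65.0
t: 16.8
tcp_pos: [0.4378, 0.3656, 0.0072]
tool_rot: [3.141, 0.001, 3.085]
force: [0.3, 0.6, -0.3]
gripper_width: 0.06
gripper_force: 65.0
t: 17.05
tcp_pos: [0.438, 0.3657, 0.0062]
tool_rot: [3.141, 0.001, 3.085]
force: [-1.1, -0.6, 5.5]
gripper_width: 0.0597
gripper_force: 65.6
```

```bash
python3 -m inch '{"xyz":[[0,0,0],[0,0,0],[0,0,0],[0,0,0],[0,0,0],[0,0,-15],[0,0,-35],[0,0,-40],[0,0,-40],[0,0,-40],[0,0,-40],[0,0,-40],[0,0,0],[0,0,0]],"turn":[0,0,0,0,0,0,0,0,0,0,0,0,0,0],"jaw":[70,85,85,85,85,85,85,85,85,85,85,85,85,85]}';  python3 -c "
from h import *
go([643,-98.6,260],11)"
```

```text
t: 18.22
tcp_pos: [0.4387, 0.3662, 0.2582]
tool_rot: [3.138, 0.005, 3.085]
force: [-0.1, 0.5, -0.8]
gripper_width: 0.0852
gripper_force: 0.0
turn -0.249
tcp [438.7 366.2 258.2] rot [179.8   0.3 176.7] t 18.22 shift after turn [-111.8 -495.3   -3.1] w 85.2 q [ 0.57  0.25  1.47  0.    1.41 -0.94]
```

```bash
python3 - <<'E'
from h import *
S=cam('side');T=cam('top')
I=cv2.INTER_CUBIC
cv2.imwrite('pics/g1.png',np.hstack([cv2.resize(T['img'][172:222,340:380],None,fx=10,fy=10,interpolation=I),cv2.copyMakeBorder(cv2.resize(S['img'][236:286,340:395],None,fx=7,fy=7,interpolation=I),0,150,0,0,0)]))
E
```

```text
(no output)
```

View pics/g1.png

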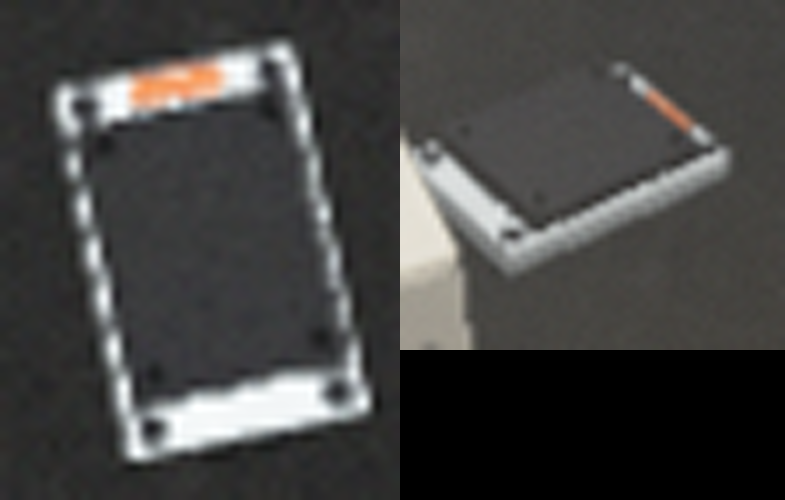

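```bash
python3 - <<'E'
from h import *
T,S=cam('top'),cam('side')
tt=lambda P:[((x+.5)/10-.5+340,(y+.5)/10-.5+172) for x,y in P]
ss=lambda P:[((x-400+.5)/7-.5+340,(y+.5)/7-.5+236) for x,y in P]
for n,P,z in(('graph',[(80,130),(286,90),(348,368),(133,408)],.021),('end',[(55,88),(292,40),(372,408),(130,460)],.012)):
    h=plane(T,tt(P),z)*1000; d=h[0]+h[1]-h[2]-h[3]; e=h[0]-h[1]+h[3]-h[2]
    print(n,h.mean(0).round(1),'yaw',np.degrees(np.arctan2(d[1],d[0])).round(1),'L,W',np.linalg.norm(d)/2,np.linalg.norm(e)/2)
print(np.round(1000*tri((T,S),(tt([(348,368),(133,408)]),ss([(535,232),(437,150)]))),1), 'end',np.round(1000*tri((T,S),(tt([(372,408)]),ss([(512,240)])))))
E
python3 -m inch '{"xyz":[[0,0,0],[0,0,0],[-3,-15,0],[-6,-27,0],[-7,-31,0],[-7,-31,0],[-7,-31,0],[-7,-31,0],[-7,-31,0],[-7,-31,0],[-7,-31,0],[-7,-31,0],[-7,-31,0],[-7,-31,0],[-7,-31,0],[-7,-31,0],[-7,-31,0],[-7,-31,0],[-5,-19,0],[0,0,0]],"turn":[-0.124,-0.125,0,0,0,0,0,0,0,0,0,0,0,0,0,0,0,0,0,0],"jaw":[85,85,85,85,85,85,85,85,85,85,85,85,85,85,85,85,85,85,85,85]}';  python3 -c "
from h import *
go([643,-98.6,8],11)"
```

```text
graph [639.9 -98.5  21. ] yaw 10.4 L,W 77.79491440007197 57.763854994585714
end [641.9 -99.   12. ] yaw 10.5 L,W 104.22851423027593 66.37765504635777
[[ 608.7 -135.2   13. ]
 [ 598.5  -76.8    9.8]] end [[ 597. -141.   18.]]
t: 20.08
tcp_pos: [0.643, -0.1034, 0.2521]
tool_rot: [-3.141, -0.003, -2.953]
force: [-0.1, 1.0, 0.0]
gripper_width: 0.085
gripper_force: 0.0
turn -0.004
tcp [ 643.  -103.4  252.1] rot [-180.    -0.2 -169.2] t 20.08 shift after turn [ -1.8   4.9 244.1] w 85.0 q [-0.27  0.38  1.29 -0.    1.47 -2.02]
```

```bash
python3 -m inch '{"xyz":[[0,0,25],[0,0,38],[0,0,38],[0,0,38],[0,0,35],[0,0,20],[0,0,10],[0,0,0],[0,0,0],[0,0,0]],"turn":[0,0,0,0,0,0,0,0,0,0],"jaw":[85,85,85,85,85,85,85,85,85,85]}';  python3 -c "
from h import *
go([641,-98.5,9],10.5)"
```

```text
t: 20.92
tcp_pos: [0.6432, -0.0991, 0.0528]
tool_rot: [-3.141, 0.003, -2.949]
force: [0.5, 1.8, 0.1]
gripper_width: 0.0853
gripper_force: 0.0
turn 0.009
tcp [643.2 -99.1  52.8] rot [-179.9    0.2 -169. ] t 20.92 shift after turn [ 2.2  1.  43.8] w 85.3 q [-0.26  0.52  1.58  0.    1.04 -2.02]
```

```bash
python3 -m inch '{"xyz":[[2,0.7,15],[0,0,14],[0,0,10],[0,0,4],[0,0,0],[0,0,0],[0,0,0]],"turn":[0.009,0,0,0,0,0,0],"jaw":[85,85,85,85,85,85,85]}';  python3 -c "
from h import *
go([641,-98.5,9],10.5)"
```

```text
t: 21.5
tcp_pos: [0.6408, -0.0989, 0.0093]
tool_rot: [-3.141, 0.002, -2.958]
force: [-0.2, -0.1, -0.2]
gripper_width: 0.0849
gripper_force: 0.0
turn -0.0
tcp [640.8 -98.9   9.3] rot [-1.800e+02  1.000e-01 -1.695e+02] t 21.5 shift after turn [-0.3  0.4  0.3] w 84.9 q [-0.26  0.57  1.63  0.    0.95 -2.01]
```

```bash
python3 -m inch '{"xyz":[[0,0.3,0.3],[0,0,0],[0,0,0],[0,0,0],[0,0,0],[0,0,0],[0,0,0],[0,0,0]],"turn":[0,0,0,0,0,0,0,0],"jaw":[72,66,64,62,50,50,50,50]}'; python3 -m inch '{"xyz":[[0,0,-2],[0,0,-4],[0,0,-8],[0,0,-12],[0,0,-16],[0,0,0],[0,0,0]],"turn":[0,0,0,0,0,0,0],"jaw":[50,50,50,50,50,50,50]}'; python3 - <<'E'
from h import *
go([643,-98.6,17],11.0)
S=cam('side'); x0,y0=325,200
S2=S['img']
cv2.imwrite('pics/g2.png',cv2.resize(S2[y0:y0+75,x0:x0+95],None,fx=8,fy=8,interpolation=cv2.INTER_CUBIC))
E
```

```text
t: 22.17
tcp_pos: [0.6404, -0.0986, 0.0089]
tool_rot: [-3.141, 0.001, -2.958]
force: [0.2, 0.1, 5.6]
gripper_width: 0.0583
gripper_force: 64.7
t: 22.75
tcp_pos: [0.641, -0.0987, 0.0516]
tool_rot: [-3.14, 0.003, -2.958]
force: [-1.4, 0.5, -0.5]
gripper_width: 0.0579
gripper_force: 64.1
turn -0.009
tcp [641.  -98.7  51.6] rot [-179.9    0.2 -169.5] t 22.75 shift after turn [-1.9 -0.2 34.6] w 57.9 q [-0.26  0.52  1.59  0.    1.03 -2.01]
```

View pics/g2.png

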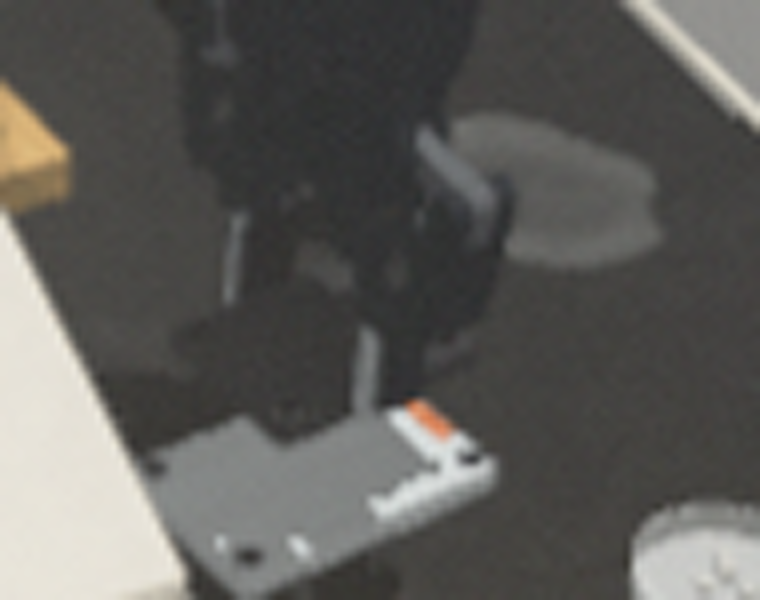

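Graphite lifted clear (crop (300,340)), end plate left in place. Now raise, turn to the yellow nest's yaw, and carry.

```bash
python3 -m inch '{"xyz":[[0,0,-20],[0,0,-30],[0,0,-25],[0,0,-5],[0,0,0],[0,0,0]],"turn":[0,0.08,0.09,0.09,0.077,0],"jaw":[50,50,50,50,50,50]}';  python3 -c "
from h import *
go([633,-299.7,130],-8.8)"
```

```text
t: 23.3
tcp_pos: [0.6397, -0.0984, 0.13]
tool_rot: [3.141, -0.0, 2.987]
force: [-0.0, 0.6, -0.7]
gripper_width: 0.0578
gripper_force: 64.5
turn -0.001
tcp [639.7 -98.4 130. ] rot [180.   -0.  171.1] t 23.3 shift after turn [-2.42e+01 -2.00e+02 -1.00e-01] w 57.8 q [-0.26  0.45  1.49  0.    1.2  -1.68]
```

```bash
python3 -m inch '{"xyz":[[-2,-18,0],[-4,-32,0],[-4,-32,0],[-4,-32,0],[-4,-32,0],[-4,-32,0],[-2.2,-22,0],[0,0,0],[0,0,15],[0,0,30],[0,0,25],[0,0,10],[0,0,0],[0,0,0],[0,0,0]],"turn":[0,0,0,0,0,0,0,0,0,0,0,0,0,0,0],"jaw":[50,50,50,50,50,50,50,50,50,50,50,50,50,50,50]}';  python3 -c "
from h import *
go([633,-299.7,8],-8.8)"
```

```text
t: 24.55
tcp_pos: [0.6342, -0.3001, 0.0513]
tool_rot: [-3.141, 0.002, 2.989]
force: [0.2, -0.3, -0.9]
gripper_width: 0.0581
gripper_force: 64.5
turn 0.001
tcp [ 634.2 -300.1   51.3] rot [-1.800e+02  1.000e-01  1.712e+02] t 24.55 shift after turn [ 1.4  0.2 43.3] w 58.1 q [-0.54  0.59  1.45  0.    1.1  -1.96]
```

```bash
python3 -m inch '{"xyz":[[1.2,0.2,12],[0,0,15],[0,0,10],[0,0,4],[0,0,0],[0,0,0]],"turn":[0,0,0,0,0,0],"jaw":[50,50,50,50,50,50]}';python3 -m inch '{"xyz":[[0,0,1.5],[0,0,0],[0,0,0]],"turn":[0,0,0],"jaw":[50,50,50]}';python3 -m inch '{"xyz":[[0,0,1.5],[0,0,0],[0,0,0]],"turn":[0,0,0],"jaw":[50,50,50]}'
```

```text
t: 25.05
tcp_pos: [0.6322, -0.2995, 0.0091]
tool_rot: [3.142, 0.0, 2.988]
force: [0.3, -0.4, -0.3]
gripper_width: 0.0582
gripper_force: 64.5
t: 25.3
tcp_pos: [0.6324, -0.2996, 0.008]
tool_rot: [-3.141, 0.001, 2.988]
force: [0.1, 0.4, -0.9]
gripper_width: 0.0579
gripper_force: 64.5
t: 25.55
tcp_pos: [0.6325, -0.2997, 0.0069]
tool_rot: [-3.141, 0.001, 2.988]
force: [-1.1, 0.2, 4.3]
gripper_width: 0.0582
gripper_force: 64.9
```

```bash
python3 -m inch '{"xyz":[[0,0,0],[0,0,0],[0,0,0],[0,0,0],[0,0,0],[0,0,-15],[0,0,-35],[0,0,-40],[0,0,-33],[0,0,0],[0,0,0]],"turn":[0,0,0,0,0,0,0,0,0,0,0],"jaw":[70,85,85,85,85,85,85,85,85,85,85]}';  python3 -c "
from h import *
go([642,-99,130],10.5)
T=cam('top')
cv2.imwrite('pics/e0.png',T['img'])
m=np.zeros((480,640),np.uint8); m[170:222,340:380]=cv2.inRange(T['img'],(100,100,100),(255,255,255))[170:222,340:380]
print('end',rect(T,cv2.morphologyEx(m,3,np.ones((7,7))),.012))"
```

```text
t: 26.47
tcp_pos: [0.6335, -0.3003, 0.1321]
tool_rot: [-3.139, 0.006, 2.988]
force: [-1.0, 0.2, -1.4]
gripper_width: 0.0849
gripper_force: 0.0
turn -0.337
tcp [ 633.5 -300.3  132.1] rot [-179.9    0.3  171.2] t 26.47 shift after turn [-45.  196.4   1.9] w 84.9 q [-0.54  0.52  1.36  0.    1.25 -1.96]
end [641.5 -98.2 105.5  67.9  10.6 360.5 196.8]
```

```bash
python3 -m inch '{"xyz":[[0,0,0],[0,0,0],[0,0,0],[-4,18,0],[-8,34,0],[-8,34,0],[-8,34,0],[-8,34,0],[-6,28,0],[-3,14.4,0],[0,0,0],[0,0,20],[0,0,30],[0,0,25],[0,0,10],[0,0,0],[0,0,0],[0,0,0]],"turn":[-0.112,-0.112,-0.113,0,0,0,0,0,0,0,0,0,0,0,0,0,0,0],"jaw":[85,85,85,85,85,85,85,85,85,85,85,85,85,85,85,85,85,85]}';  python3 -c "
from h import *
go([641.7,-98.8,-2.5],10.5)"
```

```text
t: 28.02
tcp_pos: [0.6417, -0.099, 0.0453]
tool_rot: [-3.14, 0.002, -2.959]
force: [-0.0, 0.3, 1.1]
gripper_width: 0.0848
gripper_force: 0.0
turn -0.001
tcp [641.7 -99.   45.3] rot [-1.799e+02  1.000e-01 -1.696e+02] t 28.02 shift after turn [ 0.   0.3 47.8] w 84.8 q [-0.26  0.53  1.59 -0.    1.02 -2.01]
```

```bash
python3 -m inch '{"xyz":[[0,0.2,13],[0,0,15],[0,0,12],[0,0,6],[0,0,1.5],[0,0,0],[0,0,0],[0,0,0]],"turn":[0,0,0,0,0,0,0,0],"jaw":[85,85,85,85,85,85,85,85]}'; python3 -m inch '{"xyz":[[0,0,0],[0,0,0],[0,0,0],[0,0,0],[0,0,0],[0,0,0],[0,0,0],[0,0,0]],"turn":[0,0,0,0,0,0,0,0],"jaw":[76,72,70,68,56,56,56,56]}'
```

```text
t: 28.68
tcp_pos: [0.6412, -0.0981, -0.0026]
tool_rot: [-3.141, 0.002, -2.958]
force: [-0.6, 0.1, -0.4]
gripper_width: 0.085
gripper_force: 0.0
t: 29.35
tcp_pos: [0.6411, -0.0984, -0.0024]
tool_rot: [-3.14, 0.002, -2.958]
force: [-0.7, -1.5, 5.3]
gripper_width: 0.0641
gripper_force: 67.0
```

```bash
python3 -m inch '{"xyz":[[0,0,-2],[0,0,-4],[0,0,-8],[0,0,-16],[0,0,-20],[0,0,0],[0,0,0]],"turn":[0,0,0,0,0,0,0],"jaw":[56,56,56,56,56,56,56]}'; python3 -c "
from h import *
go([429.9,-389.4,230],5.4)"
```

```text
t: 29.93
tcp_pos: [0.6413, -0.098, 0.0476]
tool_rot: [-3.141, 0.003, -2.958]
force: [0.6, -0.0, -2.3]
gripper_width: 0.0643
gripper_force: 66.7
turn 0.089
tcp [641.3 -98.   47.6] rot [-1.799e+02  1.000e-01 -1.695e+02] t 29.93 shift after turn [ 237.4 -270.4 -182.8] w 64.3 q [-0.26  0.52  1.59  0.    1.02 -2.01]
```

```bash
python3 -m inch '{"xyz":[[0,0,-20],[0,0,-35],[0,0,-40],[0,0,-40],[0,0,-40],[0,0,-30],[0,0,-7],[0,0,0],[0,0,0]],"turn":[0,0,0,0,0,0.045,0.044,0,0],"jaw":[56,56,56,56,56,56,56,56,56]}'; python3 -c "
from h import *
go([429.9,-389.4,260],5.4)
T=cam('top'); print(plane(T,[(450,241),(445,306),(367,300)],.188))"
```

```text
t: 30.68
tcp_pos: [0.6398, -0.0977, 0.2571]
tool_rot: [3.141, -0.002, -3.046]
force: [-0.1, 0.5, -2.4]
gripper_width: 0.0642
gripper_force: 67.4
turn 0.001
tcp [639.8 -97.7 257.1] rot [ 1.799e+02 -1.000e-01 -1.745e+02] t 30.68 shift after turn [ 236.4 -270.6   -2.7] w 64.2 q [-0.26  0.38  1.29  0.    1.48 -1.93]
[[ 0.49568537 -0.30017499  0.188     ]
 [ 0.34406259 -0.28255173  0.188     ]
 [ 0.36006309 -0.1021437   0.188     ]]
```

```bash
python3 -m inch '{"xyz":[[10,-12,0],[18,-20.5,0],[19,-21.5,0],[19,-21.5,0],[19,-21.5,0],[19,-21.5,0],[19,-21.5,0],[19,-21.5,0],[19,-21.5,0],[19,-21.5,0],[19,-21.5,0],[19,-21.5,0],[18,-22,0],[0.4,-1.1,0],[0,0,0],[0,0,0],[0,0,0]],"turn":[0,0,0,0,0,0,0,0,0,0,0,0,0,0,0,0,0],"jaw":[56,56,56,56,56,56,56,56,56,56,56,56,56,56,56,56,56]}'; python3 -c "
from h import *
go([429.9,-389.4,8],5.4)"
```

```text
t: 32.15
tcp_pos: [0.4303, -0.3886, 0.2575]
tool_rot: [3.139, -0.001, -3.047]
force: [-0.4, 0.0, -3.0]
gripper_width: 0.0644
gripper_force: 67.3
turn 0.001
tcp [ 430.3 -388.6  257.5] rot [ 1.799e+02 -1.000e-01 -1.746e+02] t 32.15 shift after turn [  0.3  -1.3 249.5] w 64.4 q [-0.85  0.27  1.45  0.    1.43 -2.52]
```

```bash
python3 -m inch '{"xyz":[[0.3,-1,20],[0,0,30],[0,0,30],[0,0,30],[0,0,25],[0,0,15],[0,0,0],[0,0,0]],"turn":[0,0,0,0,0,0,0,0],"jaw":[56,56,56,56,56,56,56,56]}';python3 -m inch '{"xyz":[[0,0,15],[0,0,25],[0,0,20],[0,0,8],[0,0,0],[0,0,0],[0,0,0]],"turn":[0,0,0,0,0,0,0],"jaw":[56,56,56,56,56,56,56]}'; python3 - <<'E'
from h import *
go([429.9,-389.4,8],5.4)
S=cam('side');T=cam('top')
cv2.imwrite('pics/e1.png',np.hstack([cv2.resize(T['img'][225:315,430:510],None,fx=5,fy=5),cv2.resize(S['img'][310:420,280:390],None,fx=3.6,fy=450/110)]))
E
```

```text
t: 32.82
tcp_pos: [0.4306, -0.3893, 0.1078]
tool_rot: [3.14, -0.001, -3.046]
force: [-0.2, -0.6, -1.6]
gripper_width: 0.0637
gripper_force: 67.3
t: 33.4
tcp_pos: [0.4315, -0.3917, 0.0423]
tool_rot: [-3.139, 0.002, -3.047]
force: [-0.0, -0.3, -2.2]
gripper_width: 0.064
gripper_force: 67.3
turn 0.0
tcp [ 431.5 -391.7   42.3] rot [-1.798e+02  1.000e-01 -1.746e+02] t 33.4 shift after turn [ 1.5  2.5 34.3] w 64.0 q [-0.86  0.45  1.75  0.    0.94 -2.52]
```

View pics/e1.png

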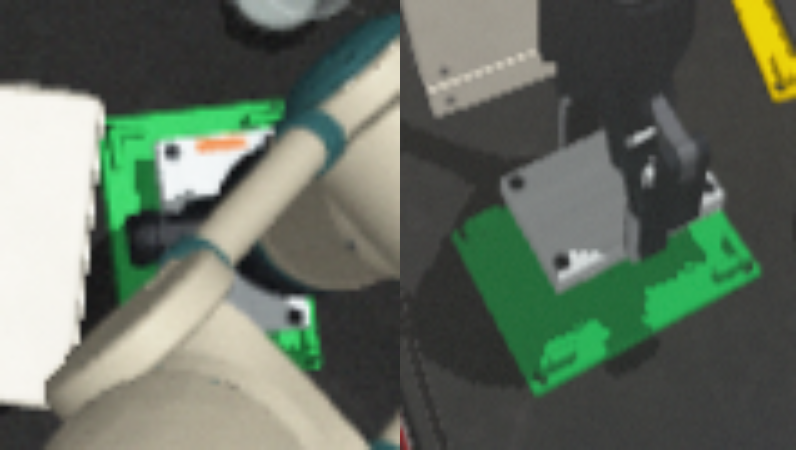

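The end plate hangs level over the green nest in line with it (top crop (230,230)). Lower and place.

```bash
python3 -m inch '{"xyz":[[0.8,1.3,8],[0,0,12],[0,0,8],[0,0,4],[0,0,0],[0,0,0],[0,0,0]],"turn":[0,0,0,0,0,0,0],"jaw":[56,56,56,56,56,56,56]}';python3 -m inch '{"xyz":[[0,0,1.5],[0,0,0],[0,0,0]],"turn":[0,0,0],"jaw":[56,56,56]}'
```

```text
t: 34.08
tcp_pos: [0.4296, -0.3895, 0.0085]
tool_rot: [-3.141, 0.0, -3.047]
force: [-0.5, -0.1, -2.9]
gripper_width: 0.0639
gripper_force: 67.3
t: 34.33
tcp_pos: [0.4297, -0.3897, 0.0076]
tool_rot: [-3.141, 0.001, -3.047]
force: [-0.8, 0.4, 3.6]
gripper_width: 0.0638
gripper_force: 67.9
```

Contact. Now release, rise, and check all the placings numerically.

```bash
python3 -m inch '{"xyz":[[0,0,0],[0,0,0],[0,0,0],[0,0,0],[0,0,0],[0,0,-15],[0,0,-30],[0,0,-40],[0,0,-40],[0,0,-40],[0,0,-40],[0,0,-40],[0,0,0],[0,0,0]],"turn":[0,0,0,0,0,0,0,0,0,0,0,0,0,0],"jaw":[74,85,85,85,85,85,85,85,85,85,85,85,85,85]}';python3 -m inch '{"xyz":[[-20,25,0],[-20,25,0],[-20,25,0],[-20,25,0],[-20,25,0],[-20,25,0],[-20,25,0],[-20,25,0],[-20,25,0],[0,0,0],[0,0,0]],"turn":[0,0,0,0,0,0,0,0,0,0,0],"jaw":[85,85,85,85,85,85,85,85,85,85,85]}'; python3 - <<'E'
from h import *
T=cam('top'); H=cv2.cvtColor(T['img'],cv2.COLOR_BGR2HSV)
def box(m,x0,x1,y0,y1):
    o=np.zeros_like(m); o[y0:y1,x0:x1]=m[y0:y1,x0:x1]; return cv2.morphologyEx(o,3,np.ones((5,5)))
wh=cv2.inRange(H,(0,0,120),(180,70,255))
print('frame',rect(T,box(wh,165,215,248,300),.018),'want 438.8 365.9 yaw -3.3')
print('end',rect(T,box(wh,446,498,244,305),.022),'want 429.9 -389.4 5.4')
bl=cv2.inRange(H,(0,0,0),(180,255,110))
print('graph',rect(T,cv2.morphologyEx(box(bl,418,452,180,220),2,np.ones((5,5))),.019),'want 633 -299.7 -8.8')
print('weight',rect(T,box(wh,272,296,200,225),.03),'want 600 111.5')
E
```

```text
t: 35.5
tcp_pos: [0.4304, -0.3904, 0.255]
tool_rot: [-3.136, 0.004, -3.047]
force: [0.5, -0.2, -0.9]
gripper_width: 0.0849
gripper_force: 0.0
t: 36.42
tcp_pos: [0.5871, -0.1466, 0.2495]
tool_rot: [3.14, -0.004, -3.044]
force: [-0.7, 0.4, -0.8]
gripper_width: 0.0849
gripper_force: 0.0
frame [438.2 366.1  80.6  62.9  -3.4 187.8 274. ] want 438.8 365.9 yaw -3.3
end [ 429.9 -386.9  104.3   67.1    5.4  472.   273.3] want 429.9 -389.4 5.4
graph [ 632.9 -288.5   78.8   76.8   -5.5  432.7  196.4] want 633 -299.7 -8.8
weight [ 5.962e+02  1.117e+02  2.730e+01  2.410e+01 -1.000e-01  2.824e+02
  2.132e+02] want 600 111.5
```

Frame, end plate and weight are within tolerance; the graphite mask was contaminated by the arm, so I'll recheck that from the other view after moving the arm clear.

```bash
python3 -m inch '{"xyz":[[0,25,0],[0,25,0],[0,25,0],[0,25,0],[0,25,0],[0,25,0],[0,0,0],[0,0,0],[0,0,0]],"turn":[0,0,0,0,0,0,0,0,0],"jaw":[85,85,85,85,85,85,85,85,85]}'; python3 - <<'E'
from h import *
for n,b in(('top',(416,456,176,224)),('side',(368,434,292,334))):
    c=cam(n); H=cv2.cvtColor(c['img'],cv2.COLOR_BGR2HSV); x0,x1,y0,y1=b
    y=np.zeros((480,640),np.uint8); y[y0:y1,x0:x1]=cv2.inRange(H,(18,110,70),(38,255,255))[y0:y1,x0:x1]
    print(n,'nest',rect(c,cv2.morphologyEx(y,3,np.ones((3,3))),.006))
    q=proj(c,[np.array([.6327,-.2998,.010])+Rot.from_euler('z',-8.8,degrees=True).apply([sx*50,sy*40,0])/1000 for sx,sy in((1,1),(1,-1),(-1,-1),(-1,1))])
    roi=np.zeros_like(y); cv2.fillConvexPoly(roi,q.astype(np.int32),255)
    d=cv2.inRange(H,(0,0,0),(180,110,120))&roi; print('graph',rect(c,cv2.morphologyEx(d,2,np.ones((3,3))),.019))
E
```

```text
t: 37.22
tcp_pos: [0.5729, -0.0005, 0.2515]
tool_rot: [-3.141, -0.001, -3.048]
force: [0.0, -0.4, -0.2]
gripper_width: 0.0849
gripper_force: 0.0
top nest [ 633.3 -299.2  122.7  100.7   -8.5  435.   198.9]
graph [ 633.1 -297.2   76.2   57.9   -8.8  434.6  198. ]
side nest [ 632.5 -300.   122.6  108.6   -8.8  400.4  313.7]
graph [ 631.7 -303.1   79.1   63.    -8.6  401.1  309.8]
```

Graphite agrees too (within about 3 mm of the nest centre, yaw matched), so I'm handing in.

```bash
python3 -c "
from plant import bot
print(bot.hand_in())"
```

```text
the job is handed in; nothing more can be done
None
```

The stack is taken apart and the job handed in at about 37 s: the weight stands in the wooden recess, and the frame, graphite plate and end plate lie in the blue, yellow and green nests. My last camera check put every piece within about 4 mm of its centre, the beaker and flask were never approached, and the hand-in call returned no verdict.

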